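# Third hand: press the model lorry onto its tailboard

## Task

Take the cream and teal model lorry, set it on its wheels in the open end of the jig's channel and slide it tail first under the blue bridge until its tail pushes the sprung tailboard back and the black pointer stands in the green field, never in the red. Finish while still holding it there with a steady push, gripper on the lorry, as I am going to drive the screws; leave the glue bottle, screwdriver, red paint jar and teal bottle where they stand.

Things in the scene. Friction and masses are not known exactly. Their poses are not given: they have to be found in the camera images.
- truck: Model lorry to use (loose, about 0.4 kg), on the open bench right of the jig: cream and teal cab, light wooden flat bed (the all-blue lorry at the back is not used). Origin on the ground under the cab's middle; +x points to the tail, z up. Bumper at x -34; bed x 34 to 170 mm, 64 wide, its sides 46 high. Wheels 26 across at x 0 and 125, 62 over their outsides.
- truck_cab_top (a point): middle of the roof of the lorry's cab, 81 mm above the ground it stands on. The cab is 60 mm long (x -30 to +30) and 56 mm wide with flat sides from 18 mm above the ground to the roof; it can be gripped across its width from above.
- truck_tail (a point): middle of the lorry's flat tail face, 170 mm from the lorry's origin along its +x and 32 mm above the ground it stands on
- jig: Assembly jig fixed to the bench: plywood board 12 mm thick, 170 wide, x -270 to +200 mm. Origin on the bench under the middle of the bridge; +x is the way the lorry slides in, tail first (its +x along the jig's +x, on the centre line y = 0); z up. Grey stop housing at x 120 to 160, 62 mm above the bench.
- channel_entry (a point): middle of the channel's open end, on the board's top, at jig x = -170 mm. Aluminium rails, 14 mm high above the board, flare in from here to x = -120 and run straight to x = +30, inner faces at y = +-35 mm. Before the entry (x -270 to -170) the board is bare.
- bridge_top (a point): middle of the top of the blue bridge, 78 mm above the bench, at jig x = 0. The bridge spans x -25 to +25 and y -63 to +63 mm; the opening below is 54 mm high above the board and 98 mm wide: the bed fits under it, the cab does not.
- tailboard: Light wooden tailboard in its sprung holder beyond the bridge: plate 62 mm wide, 32 to 60 mm above the bench. Origin 12 mm above the bench in the plane of its front face, which looks to jig -x and rests at jig x = +40 mm. Slides only along jig +x, against the spring. A black pointer in line with its face sticks out to jig -y over the painted gauge.
- gauge_green (a point): middle of the green field of the gauge strip, 42 mm above the bench, at jig x = 65, y = -68 mm. Fields by the value of joint stop: yellow to 0.018, green 0.018 to 0.032, yellow to 0.040, then red.
- stop (a joint): How far the tailboard is pushed back, in m: 0 at rest, grows along jig +x, end of travel 0.050. Spring 400 N/m without preload (10 N at 0.025, the middle of the green field).
- thinner_bottle: bystander, loose: teal bottle with a white cap, 64 mm across, 170 mm tall, on the left; origin under its middle
- paint_jar: bystander, loose: small red paint jar, 36 mm across, 45 mm tall, standing to the right of the lorry; origin under its middle
- glue_bottle: bystander, loose: small white glue bottle with an orange cap, 38 mm across, 90 mm tall, beside the jig's stop end; origin under its middle
- screwdriver: bystander, loose: red-handled screwdriver, 170 mm long, lying beside the jig on the robot's side; origin under its middle
Things that resemble listed ones, but are neither listed nor needed, are in the scene too. Leave any orange or yellow look-alike of the truck alone.

How it is judged:
By the outcome, as a careful person would: the job done as asked, in the order asked, and still so for the second after the job is handed in, while the arm keeps its last pose, push and grip.
It also fails if it takes over 42 s, if anything falls off the work surface, if the arm or the gripper's body presses on something with over 40 N, if the wrist force passes 120 N, or if a joint passes its speed limit or range.

## Robot

A 7-joint arm with a two-finger parallel gripper is mounted at the origin on the work surface. World frame = base frame: x ahead of the robot, y to its left, z up, the work surface at z = 0. Lengths are in m, angles in rad, forces in N, time in s.
With the tool pointing down it reaches from about 0.425 to 0.95 m from the base axis. Payload 16.7 kg.
Tool frame: the origin (TCP) lies midway between the tips of the shut fingers; the grasp point (between the pads) lies 19 mm behind it; z points along the fingers, y is the line along which they close (so a half turn about z gives the same grasp; the last joint's range is limited). The gripper opens to 94 mm and grips with 3 to 60 N. Pads are 16 mm wide; open, the fingers measure 119 mm over their backs; the gripper's body (75 mm by 177 mm) begins 78 mm behind the grasp point.
Start: joints at [1.149, 0.426, 0.074, 1.606, -0.034, 1.111, -0.067], TCP at [0.182, -0.65, 0.205] pointing down, gripper open.
Joint ranges: [-2.85, 2.85], [-0.5, 2.14], [-1.23, 1.37], [0.21, 2.46], [-1.02, 4.16], [0.16, 2.05], [-2.73, 2.73]. Speed limits (rad/s): [1.89, 1.89, 2.39, 2.39, 3.01, 3.01, 3.01].

## Interface

Orientations are given as a unit quaternion [x, y, z, w].
In Python, from bench import * gives the robot as it stands.
- The arm moves only by the tool carry_out, never from a script. Its arguments are lists of equal length, an entry for each row: "fingers": the opening, from -1 (shut) to 1 (fully open); "offset": the shift along the tool's x, y, z scaled (see below), a list of three; "spin": the turn about the tool's z scaled (see below). In form: {"fingers": [fingers, ...], "offset": [[tx, ty, tz], ...], "spin": [spin, ...]}. A call has exactly 5 rows; each row is the pose to reach, as a shift and turn from the pose commanded when the call began, along the tool's axes at that moment, turning the shorter way round; what a row does not reach only later rows make up. The controller multiplies each number of a shift by 0.5 m and each number of a turn by 2 pi rad. A row lasts 1/12 s, in which the tool goes at most 41.7 mm and 7.16 degrees, less where a joint would pass 70% of its speed; a pose out of reach is approached as far as the arm can. A call with a number of a shift or a turn outside -1 to 1 is refused whole. A call with a gripper value outside its range is refused whole. The fingers move at their own pace and stop on an object; the grip force is fixed at half the most. Time passes only in rows, so rows that repeat a pose let the fingers close, or fill a call up. It gives the time, the measured TCP pose, the force, the opening and the grip force at its end, in the units of the state.
- get_obs(): the state, without advancing time (a new reading comes with each control period).
- read_camera(name): name is "scene" or "side" or "wrist"; returns a dict with "color" (384x512x3 uint8, red, green, blue), "camera_matrix" (3x3 intrinsics, pixels), "R" (3x3) and "t" (3): a world point X has camera coordinates R X + t. Camera axes: x right, y down, z forward; pixel columns grow to the right and rows downward; lengths in m; the calibration is good to about 2 mm. A picture is of the moment at which its call begins. There is no depth.
- sign_off(): hands the job in; it is judged then, once.
Trained networks look in a picture, given as the dict that the camera call returned (one of the last four; its "shot" number tells which), for a name from the list of things; names that differ only in an ending like _2 or _b are one class to them, and where a whole thing is asked for, a point or a joint stands for the part that bears it (a point fixed in the world has none). Each returns a list of dicts, best first, with "conf" (0 to 1); they miss things now and then, are a little off and sometimes report something else, mostly with a low value. They report only what shows in the picture. A call takes as long as a camera call. They do not tell look-alikes from the thing itself.
- recognise(picture, name): "rect" ([left, top, width, height] as shares, 0 to 1, of the picture: columns of its width, rows of its height, round what is visible of it).
- trace(picture, name): "mask" (384x512 bool, what is visible of it) and "rect" ([left, top, width, height] as shares, 0 to 1, of the picture: columns of its width, rows of its height, round what is visible of it).
The state is a dict: "t": time; "joint_positions": joint angles; "joint_velocities": joint speeds; "tau": joint torques, N m; "tcp_pos": TCP position; "eef_rot": TCP orientation; "force": force on the tool from outside, world axes, zero at the start; "ft_torque": the same for the moment, N m; "grip_width": finger opening in m; "gripper_force": force on a finger pad.
Only numpy, scipy, OpenCV 4.12 (cv2) and the standard library are available. Lean on these libraries where they do the work, as an engineer would, in place of code of your own. Each camera call takes 0.05 s, during which the arm holds its last target. There are 200 camera calls.

## Working session

There is one attempt and no reset: what is moved stays moved. The work goes in short steps, Python scripts to look and compute and a tool call to move; the robot and the scene stay as the last step left them, time stands still between calls to the robot, and variables do not carry over. Pictures are saved under pics/ and viewed, at most 10 in all, crops included, and the job is handed in when it is done.

Besides the shell and the picture viewer there is one more tool, called by a JSON object that holds its "name" and its "arguments". carry_out: Moves the arm, as the interface text tells. Shifts and turns lie within -1 to 1; 1 stands for 0.5 m of shift or 2 pi rad of turn. Its arguments: {"type":"object","properties":{"fingers":{"type":"array"},"offset":{"type":"array"},"spin":{"type":"array"}},"required":["fingers","offset","spin"]}

```bash
mkdir -p pics; ls; cat > h.py <<'E'
from bench import *
import numpy as np, cv2
from scipy.spatial.transform import Rotation as Ro
def ray(p,uv,z):
    K,R,t=[np.array(p[k]) for k in("camera_matrix","R","t")]
    d=R.T@np.linalg.solve(K,[uv[0],uv[1],1]); c=-R.T@t
    return c+d*(z-c[2])/d[2]
def proj(p,X):
    K,R,t=[np.array(p[k]) for k in("camera_matrix","R","t")]
    q=(np.atleast_2d(X)@R.T+t)@K.T
    return q[:,:2]/q[:,2:]
def save(n,im): cv2.imwrite('pics/'+n+'.png',cv2.cvtColor(im,cv2.COLOR_RGB2BGR))
E
python3 - <<'E'
from h import *
a=read_camera("scene");b=read_camera("side")
for n,p in(("scene",a),("side",b)):
    print(n,-np.array(p["R"]).T@np.array(p["t"]))
    for k in("truck","jig","tailboard","glue_bottle","screwdriver","paint_jar","thinner_bottle"):
        for r in recognise(p,k)[:3]:
            x,y,w,h=r["rect"];print(k,round(r["conf"],2),[round(v) for v in(x*512,y*384,w*512,h*384)])
save("scene1",cv2.resize(a["color"],(800,600)));save("side1",cv2.resize(b["color"],(800,600)))
o=get_obs();print(o["t"],o["tcp_pos"],o["eef_rot"],Ro.from_quat(o["eef_rot"]).as_matrix().round(3))
E
```

```text
pics
scene [1.10330732 0.68128963 0.86660587]
truck 0.96 [195, 156, 62, 44]
truck 0.91 [204, 111, 52, 25]
truck 0.85 [251, 132, 44, 34]
jig 0.73 [223, 203, 147, 143]
jig 0.31 [279, 264, 54, 32]
tailboard 0.85 [275, 264, 56, 33]
tailboard 0.41 [223, 202, 146, 144]
screwdriver 0.79 [325, 240, 34, 33]
paint_jar 0.3 [424, 229, 39, 60]
thinner_bottle 0.81 [423, 231, 40, 58]
side [-0.53592199 -0.5652223   1.07092964]
truck 0.76 [282, 239, 31, 72]
truck 0.58 [288, 195, 32, 49]
truck 0.58 [346, 277, 73, 50]
jig 0.76 [191, 151, 87, 68]
tailboard 0.3 [335, 202, 10, 17]
screwdriver 0.38 [181, 197, 10, 7]
paint_jar 0.54 [333, 202, 11, 17]
thinner_bottle 0.93 [85, 161, 21, 49]
0.8 [ 0.18187872 -0.65000396  0.20551271] [9.90711445e-01 1.35981000e-01 3.15314721e-05 6.00078674e-07] [[ 0.963  0.269  0.   ]
 [ 0.269 -0.963  0.   ]
 [ 0.     0.    -1.   ]]
```

View pics/scene1.png

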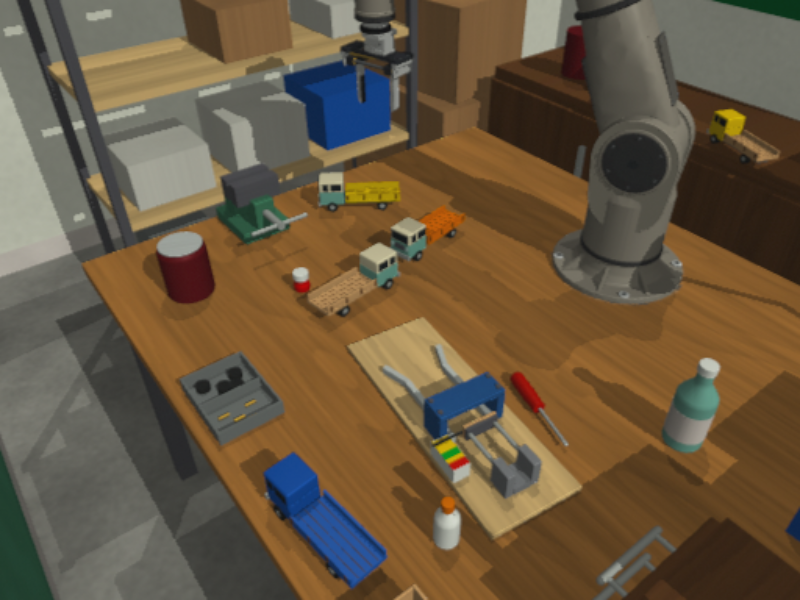

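View pics/side1.png

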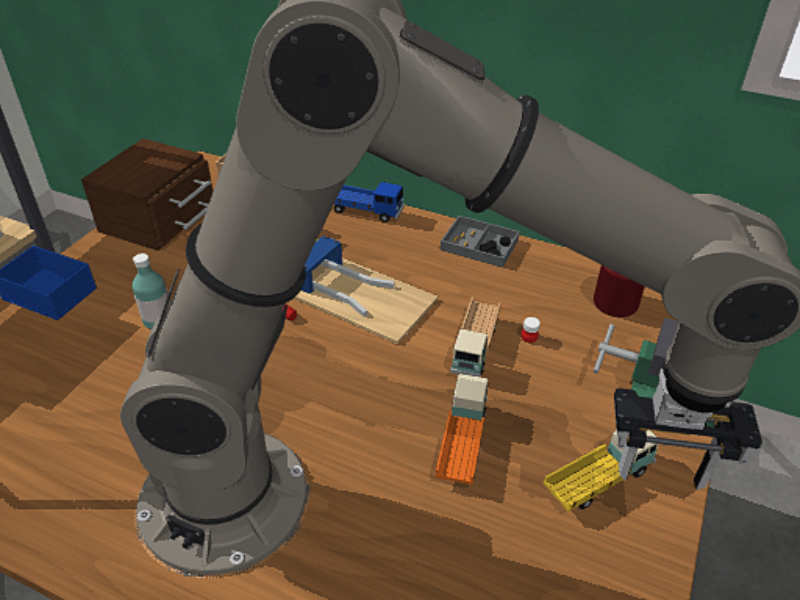

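The scene shows three cream/teal-cabbed lorries, with positions in the 800 px view. The one at (355,280) has a tan wooden bed, the one at (427,235) an orange bed and the one at (358,190) a yellow bed. The tan one fits the description. The side view shows it at (475,335). I'll confirm it in an enlarged crop.

```bash
python3 - <<'E'
from h import *
a=read_camera("scene")
c1=cv2.resize(a["color"][145:210,185:265],(400,325),interpolation=cv2.INTER_CUBIC) # x5
c2=cv2.resize(a["color"][200:350,220:375],(400,387),interpolation=cv2.INTER_CUBIC) # x2.58
im=np.zeros((387,800,3),np.uint8);im[:325,:400]=c1;im[:,400:]=c2
save("crop1",im)
for uv in((348,346),(424,319),(580,490),(495,537)):
    print(ray(a,np.array(uv)*.64,.012).round(3))
for r in trace(a,"truck")[:1]:
    m=r["mask"];np.save("m.npy",m);print(r["rect"],m.sum())
E
```

```text
[ 0.63  -0.129  0.012]
[ 0.465 -0.103  0.012]
[0.529 0.357 0.012]
[0.686 0.336 0.012]
[0.4893, 0.3393, 0.0906, 0.0951] 880
```

View pics/crop1.png

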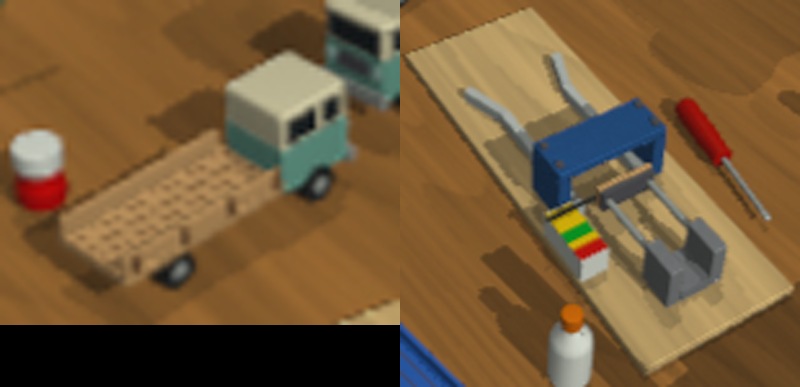

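The crop confirms the tan-bed lorry as the target: light plank bed, with its cab roof at crop (288,88). The jig's entry end points toward the lorry, with the bridge top at crop (600,138). I'll fit both poses to these points.

```bash
python3 - <<'E'
from h import *
from scipy.optimize import least_squares
a=read_camera("scene")
def fit(M,uv,g):
    M=np.array(M)/1000.
    def X(p): return np.c_[M[:,:2]@np.array([[np.cos(p[2]),np.sin(p[2])],[-np.sin(p[2]),np.cos(p[2])]])+p[:2],M[:,2]]
    f=lambda p:(proj(a,X(p))-uv).ravel()
    s=least_squares(f,g,loss='soft_l1');print(s.x.round(4),np.degrees(s.x[2]).round(2));print(f(s.x).reshape(-1,2).round(1).tolist());return s.x
J=[(-270,-85,12),(-270,85,12),(200,85,12),(200,-85,12),(-25,63,78),(25,63,78),(25,-63,78),(-25,-63,78)]
ju=np.array([(406,55),(531,8),(792,289),(647,373),(638,100),(664,124),(557,175),(534,148)],float)
ju=np.c_[220+(ju[:,0]-400)/2.58,200+ju[:,1]/2.58]
j=fit(J,ju,[.58,.14,1.45])
T=[(30,-28,81),(-30,-28,81),(-30,28,81),(30,28,81),(0,31,13),(125,31,13),(170,-32,46)]
tu=np.array([(228,88),(289,53),(347,86),(283,124),(320,183),(180,270),(62,210)],float)
tu=np.c_[185+tu[:,0]/5,145+tu[:,1]/5]
best=fit(T,tu,[.4,-.3,0]);
R=Ro.from_quat(get_obs()["eef_rot"]).as_matrix()
print(R.T@(np.r_[best[:2],.2]-get_obs()["tcp_pos"]))
print(ray(a,(185+37/5,145+190/5),.01))
E
```

```text
[0.5814 0.1473 1.4437] 82.72
[[-0.5, 0.0], [-0.2, -0.4], [0.9, -0.1], [-1.0, -0.2], [-0.2, -0.8], [1.2, 1.9], [0.9, 1.2], [-0.9, -1.5]]
[ 0.4576 -0.2648  0.1267] 7.26
[[-0.7, -0.5], [0.6, -0.8], [0.7, -0.7], [-0.0, -0.7], [0.5, 0.8], [-0.1, 0.4], [-1.2, 1.7]]
[ 0.36936225 -0.29665911  0.0055111 ]
[ 0.60380693 -0.35165655  0.01      ]
```

{"name": "carry_out", "arguments": {"fingers": [1,1,1,1,1], "offset": [[0.08,-0.06,0],[0.15,-0.115,0],[0.225,-0.172,0],[0.3,-0.23,0],[0.38,-0.29,0]], "spin": [0.005,0.01,0.015,0.02,0.0232]}}

```text
t: 1.37
tcp_pos: [0.3079, -0.4819, 0.2056]
eef_rot: [0.998, 0.062, 0.0, 0.0]
force: [-0.0, -0.4, -0.2]
grip_width: 0.0938
gripper_force: 0.0
```

```bash
cat >> h.py <<'E'
def to(xyz,yaw,o=None):
    o=o or get_obs();R=Ro.from_quat(o["eef_rot"]).as_matrix()
    cy=np.degrees(np.arctan2(R[1,0],R[0,0]))
    print("t",round(o["t"],2),"tcp",np.round(o["tcp_pos"],4),"yaw",cy.round(2),"F",np.round(o["force"],1),"w",round(o["grip_width"],4),"gf",o["gripper_force"])
    print("off",((R.T@(np.array(xyz)-o["tcp_pos"]))/.5).round(4),"spin",round(-(yaw-cy)/360,4))
E
python3 - <<'E'
from h import *
to((.4725,-.263,.2),7.26)
E
```

```text
t 1.37 tcp [ 0.3079 -0.4819  0.2056] yaw 7.16 F [-0.  -0.4 -0.2] w 0.0938 gf 0.0
off [ 0.3812 -0.3934  0.0112] spin -0.0003
```

{"name": "carry_out", "arguments": {"fingers": [1,1,1,1,1], "offset": [[0.055,-0.057,0],[0.11,-0.114,0],[0.17,-0.175,0],[0.23,-0.235,0],[0.285,-0.29,0]], "spin": [0,0,0,0,0]}}

```text
t: 1.78
tcp_pos: [0.4311, -0.3199, 0.2058]
eef_rot: [0.998, 0.063, 0.0, 0.0]
force: [0.5, -0.9, -0.1]
grip_width: 0.0941
gripper_force: 0.0
```

```bash
python3 - <<'E'
from h import *
p=read_camera("wrist");save("w1",p["color"])
a=read_camera("scene")
for r in recognise(p,"truck")+recognise(p,"truck_cab_top"): print(r["conf"],np.round(np.array(r["rect"])*[512,384,512,384]))
c,s=np.cos(.1267),np.sin(.1267)
for m in[(30,-28,81),(-30,-28,81),(-30,28,81),(30,28,81),(170,32,46),(170,-32,46)]:
    x,y,z=np.array(m)/1000;print(m,proj(p,[.4576+c*x-s*y,-.2648+s*x+c*y,z]).round(0))
to((.4725,-.263,.2),7.26)
E
```

```text
0.79 [167.   0.  74. 184.]
0.79 [366. 232. 146. 131.]
0.62 [205. 220.  65. 141.]
0.83 [366. 233. 145. 126.]
0.8 [166.   0.  74. 188.]
(30, -28, 81) [[230. 122.]]
(-30, -28, 81) [[231. 185.]]
(-30, 28, 81) [[173. 185.]]
(30, 28, 81) [[169. 122.]]
(170, 32, 46) [[165. -33.]]
(170, -32, 46) [[234. -33.]]
t 1.98 tcp [ 0.4308 -0.3209  0.2056] yaw 7.41 F [ 0.8 -0.6  0.5] w 0.0939 gf 0.0
off [ 0.0976 -0.1041  0.0112] spin 0.0004
```

View pics/w1.png

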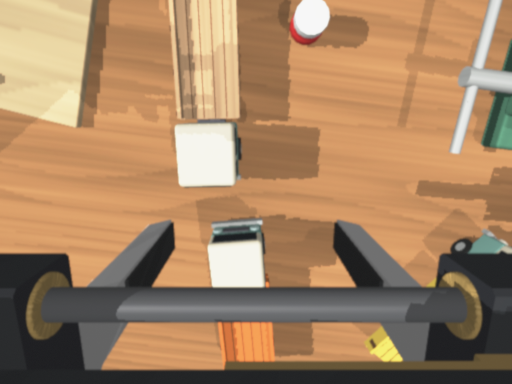

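The wrist view shows the target roof at corners (175,123) to (238,187), about 6 mm to the right of my fit, so I'll correct for that. The orange look-alike is at (240,260), clear of the fingers' path.

{"name": "carry_out", "arguments": {"fingers": [1,1,1,1,1], "offset": [[0.05,-0.046,0],[0.0975,-0.093,0],[0.0975,-0.093,0.08],[0.0975,-0.093,0.16],[0.0975,-0.093,0.23]], "spin": [0,0,0,0,0]}}

```text
t: 2.4
tcp_pos: [0.472, -0.2705, 0.0891]
eef_rot: [0.998, 0.063, 0.0, 0.0]
force: [-0.0, -0.4, -0.8]
grip_width: 0.0939
gripper_force: 0.0
```

```bash
python3 - <<'E'
from h import *
p=read_camera("wrist")
to((.4732,-.2684,.04),7.3)
E
```

```text
t 2.45 tcp [ 0.4686 -0.2692  0.0828] yaw 7.19 F [-4.2  1.5 -7.9] w 0.0941 gf 0.0
off [ 0.01   -0.      0.0856] spin -0.0003
```

```bash
python3 - <<'E'
from h import *
p=read_camera("wrist");q=read_camera("side")
to((.4732,-.2684,.04),7.3)
save("w2",np.hstack([p["color"],cv2.resize(q["color"][180:260,270:350],(384,384))])[:, :800])
E
```

```text
t 2.55 tcp [ 0.4706 -0.27    0.0891] yaw 7.17 F [0.9 0.3 0.5] w 0.0942 gf 0.0
off [ 0.0059 -0.0023  0.0982] spin -0.0003
```

View pics/w2.png

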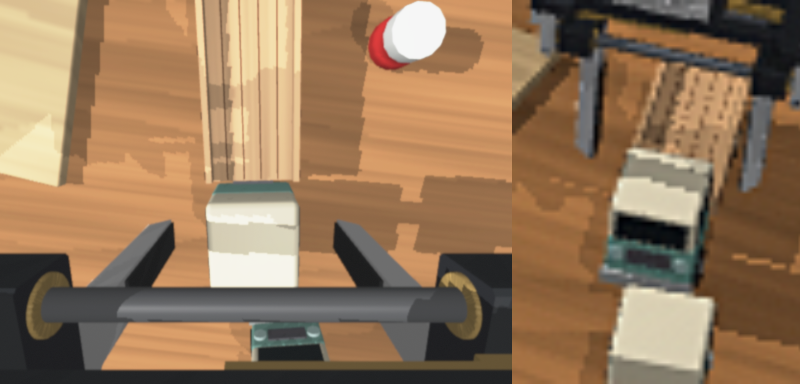

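The cab (u 207–298) is centred between the fingers (174–333), clear of everything. I'll lower and close.

{"name": "carry_out", "arguments": {"fingers": [1,1,1,-1,-1], "offset": [[0.004,0,0.06],[0.004,0,0.098],[0.004,0,0.098],[0.004,0,0.098],[0.004,0,0.098]], "spin": [0,0,0,0,0]}}

```text
t: 2.97
tcp_pos: [0.4756, -0.2703, 0.0439]
eef_rot: [0.998, 0.063, 0.001, 0.001]
force: [0.4, 0.0, 0.4]
grip_width: 0.084
gripper_force: 0.0
```

{"name": "carry_out", "arguments": {"fingers": [-1,-1,-1,-1,-1], "offset": [[0,0,0],[0,0,0],[0,0,0],[0,0,0],[0,0,0]], "spin": [0,0,0,0,0]}}

```text
t: 3.38
tcp_pos: [0.4749, -0.2691, 0.042]
eef_rot: [0.998, 0.064, 0.0, 0.0]
force: [-2.6, 1.8, 8.0]
grip_width: 0.0559
gripper_force: 29.9
```

{"name": "carry_out", "arguments": {"fingers": [-1,-1,-1,-1,-1], "offset": [[0,0,-0.04],[0,0,-0.09],[0,0,-0.14],[0.03,-0.02,-0.16],[0.06,-0.06,-0.16]], "spin": [0,0,0,-0.01,-0.025]}}

```text
t: 3.8
tcp_pos: [0.5015, -0.2381, 0.1242]
eef_rot: [0.99, 0.141, 0.001, 0.001]
force: [1.1, -0.3, -4.2]
grip_width: 0.0556
gripper_force: 29.9
```

```bash
python3 - <<'E'
from h import *
to((.5505,-.0942,.12),82.7)
E
```

```text
t 3.8 tcp [ 0.5015 -0.2381  0.1242] yaw 16.17 F [ 1.1 -0.3 -4.2] w 0.0556 gf 29.923472553491592
off [ 0.1742 -0.2492  0.008 ] spin -0.1848
```

{"name": "carry_out", "arguments": {"fingers": [-1,-1,-1,-1,-1], "offset": [[0.02,-0.03,0],[0.04,-0.06,0],[0.07,-0.09,0],[0.09,-0.12,0],[0.11,-0.15,0]], "spin": [-0.018,-0.036,-0.054,-0.072,-0.09]}}

```text
t: 4.22
tcp_pos: [0.5323, -0.1472, 0.1212]
eef_rot: [0.91, 0.415, -0.0, -0.0]
force: [0.1, -0.5, -3.3]
grip_width: 0.0557
gripper_force: 29.9
```

```bash
python3 - <<'E'
from h import *
to((.5505,-.0942,.12),82.7)
E
```

```text
t 4.22 tcp [ 0.5323 -0.1472  0.1212] yaw 49.01 F [ 0.1 -0.5 -3.3] w 0.0557 gf 29.922873079776764
off [ 0.1039 -0.0421  0.0025] spin -0.0936
```

{"name": "carry_out", "arguments": {"fingers": [-1,-1,-1,-1,-1], "offset": [[0.02,-0.01,0],[0.04,-0.02,0],[0.06,-0.03,0],[0.08,-0.037,0],[0.1,-0.041,0]], "spin": [-0.018,-0.036,-0.054,-0.072,-0.092]}}

```text
t: 4.63
tcp_pos: [0.5496, -0.0965, 0.1212]
eef_rot: [0.754, 0.657, -0.0, -0.0]
force: [0.2, 0.6, -3.0]
grip_width: 0.0558
gripper_force: 29.9
```

```bash
python3 - <<'E'
from h import *
for i in range(3):p=read_camera("wrist")
a=read_camera("scene")
to((.5505,-.0942,.12),82.7)
c2=cv2.resize(a["color"][180:330,200:355],(288,279),interpolation=cv2.INTER_CUBIC)
im=np.zeros((384,800,3),np.uint8);im[:,:512]=p["color"];im[:279,512:]=c2
save("w3",im)
c,s=np.cos(1.4437),np.sin(1.4437)
for m in[(-25,63,78),(25,63,78),(25,-63,78),(-25,-63,78),(-270,85,12),(-270,-85,12),(-120,35,26),(-120,-35,26),(-170,0,12)]:
    x,y,z=np.array(m)/1000;print(m,proj(p,[.5814+c*x-s*y,.1473+s*x+c*y,z]).round(0))
E
```

```text
t 4.83 tcp [ 0.5495 -0.0976  0.1212] yaw 81.5 F [-0.3  0.7 -3.2] w 0.0559 gf 29.92477811872959
off [0.007  0.0009 0.0024] spin -0.0033
(-25, 63, 78) [[ 140. -156.]]
(25, 63, 78) [[ 131. -272.]]
(25, -63, 78) [[ 369. -276.]]
(-25, -63, 78) [[ 362. -160.]]
(-270, 85, 12) [[165. 221.]]
(-270, -85, 12) [[346. 219.]]
(-120, 35, 26) [[209.  45.]]
(-120, -35, 26) [[298.  44.]]
(-170, 0, 12) [[254. 110.]]
```

View pics/w3.png

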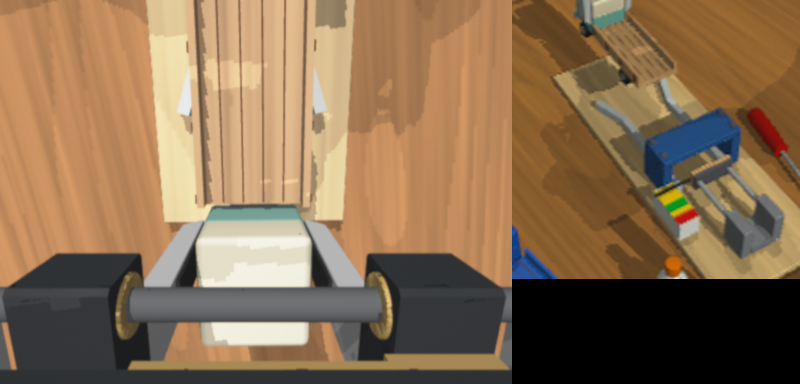

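The wrist view shows the lorry held level and straight, with the board edge corners at (164,221) and (343,219), within 2–3 px of the prediction. The rail flares are at (182,112) and (323,110). I'll refine the jig line with these.

```bash
python3 - <<'E'
from h import *
from scipy.optimize import least_squares
p=read_camera("wrist")
# board edges as points on rows, detected by strongest gradient near expectation
g=cv2.cvtColor(p["color"],cv2.COLOR_RGB2LAB).astype(float);g=cv2.GaussianBlur(g,(3,3),1)
P=[]
for sgn,(u0,u1) in((1,(149,164)),(-1,(354,343))):
    for v in range(4,210,6):
        u=u0+(u1-u0)*v/220;w=np.arange(int(u)-7,int(u)+8)
        d=np.linalg.norm(g[v,w+1]-g[v,w-1],axis=1);k=w[d.argmax()]
        if d.max()>25:P.append((k,v,sgn))
P=np.array(P,float)
W=np.array([ray(p,q[:2],.012)[:2] for q in P])
def f(s):
    n=np.array([-np.sin(s[1]),np.cos(s[1])])
    return W@n-s[0]-P[:,2]*.085
s=least_squares(f,[-.5,1.4437],loss='soft_l1',f_scale=.001)
r=f(s.x);print(len(P),s.x,np.degrees(s.x[1]),"med",np.median(abs(r)),[np.median(r[P[:,2]==k]) for k in(1,-1)])
n0=np.array([-np.sin(1.4437),np.cos(1.4437)]);print("scene line offset",n0@[.5814,.1473])
print("corners",ray(p,(164,221),.012),ray(p,(343,219),.012))
# truck roof edges yaw while held: bed edges
to((.5505,-.0942,.12),82.7)
E
```

```text
69 [-0.55564601  1.44297508] 82.67638183791374 med 0.0009271365184991137 [np.float64(-0.000989210872211585), np.float64(0.0008525581025168733)]
scene line offset -0.5580395748731004
corners [ 0.4606526  -0.11110263  0.012     ] [ 0.62786747 -0.13416858  0.012     ]
t 4.88 tcp [ 0.5494 -0.098   0.1213] yaw 81.47 F [-0.1 -0.7 -4. ] w 0.0558 gf 29.925010576844215
off [0.0077 0.001  0.0025] spin -0.0034
```

{"name": "carry_out", "arguments": {"fingers": [-1,-1,-1,-1,-1], "offset": [[0.0054,-0.0028,0],[0.0054,-0.0028,0.03],[0.0054,-0.0028,0.06],[0.0054,-0.0028,0.09],[0.0054,-0.0028,0.1]], "spin": [-0.0034,-0.0034,-0.0034,-0.0034,-0.0034]}}

```text
t: 5.3
tcp_pos: [0.5476, -0.0946, 0.0697]
eef_rot: [0.75, 0.662, -0.001, -0.001]
force: [-1.0, -0.5, -3.0]
grip_width: 0.0559
gripper_force: 29.9
```

```bash
python3 - <<'E'
from h import *
for i in range(3):p=read_camera("side")
to((.5484,-.0951,.055),82.68)
a=read_camera("scene")
save("s4",cv2.resize(a["color"][150:300,180:330],(600,600),interpolation=cv2.INTER_CUBIC))
E
```

```text
t 5.45 tcp [ 0.5488 -0.0943  0.0717] yaw 82.95 F [ 0.7  0.1 -3.4] w 0.0557 gf 29.9252238124609
off [-0.0017 -0.0006  0.0333] spin 0.0007
```

View pics/s4.png

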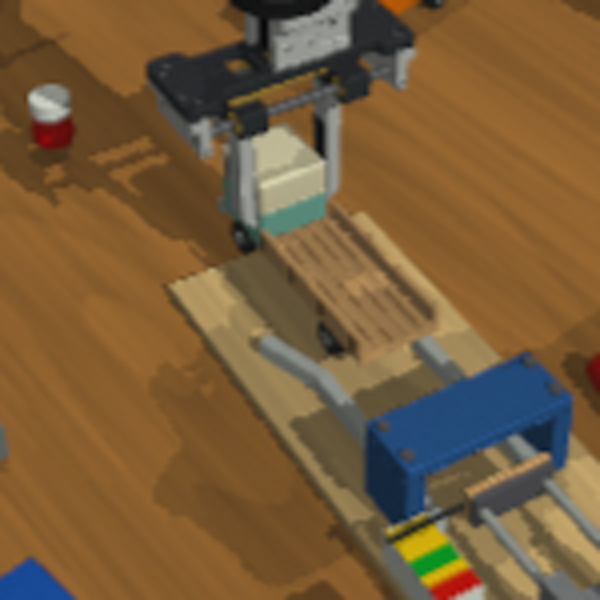

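The lorry hangs level over the board, aligned with the entry (tail at (385,340), rails at (265,340) and (425,350)). I'll lower it.

{"name": "carry_out", "arguments": {"fingers": [-1,-1,-1,-1,-1], "offset": [[0,0,0.01],[0,0,0.018],[0,0,0.025],[0,0,0.03],[0,0,0.033]], "spin": [0.0007,0.0007,0.0007,0.0007,0.0007]}}

```text
t: 5.92
tcp_pos: [0.5488, -0.0942, 0.0546]
eef_rot: [0.751, 0.661, -0.0, -0.0]
force: [0.4, -0.2, -3.8]
grip_width: 0.0563
gripper_force: 29.9
```

{"name": "carry_out", "arguments": {"fingers": [-1,-1,-1,-1,-1], "offset": [[0,0,0],[0,0,0],[0,0,0],[0,0,0],[0,0,0]], "spin": [0,0,0,0,0]}}

```text
t: 6.33
tcp_pos: [0.5491, -0.0942, 0.0551]
eef_rot: [0.751, 0.661, 0.0, 0.0]
force: [0.1, 1.1, -4.1]
grip_width: 0.056
gripper_force: 29.9
```

{"name": "carry_out", "arguments": {"fingers": [-1,-1,-1,-1,-1], "offset": [[0,0,0.001],[0,0,0.002],[0,0,0.003],[0,0,0.004],[0,0,0.004]], "spin": [0,0,0,0,0]}}

```text
t: 6.75
tcp_pos: [0.5491, -0.0943, 0.054]
eef_rot: [0.751, 0.661, -0.0, 0.0]
force: [-7.2, 0.2, 16.0]
grip_width: 0.0563
gripper_force: 29.9
```

```bash
python3 - <<'E'
from h import *
for i in range(3):
    p=read_camera("wrist");to((.5484,-.0951,.055),82.68)
E
```

```text
t 6.8 tcp [ 0.5491 -0.0943  0.054 ] yaw 82.73 F [-7.8  0.5 17.7] w 0.0556 gf 29.93955485522747
off [-0.0017 -0.0012 -0.0021] spin 0.0001
t 6.85 tcp [ 0.5491 -0.0943  0.054 ] yaw 82.73 F [-6.2  0.5 17. ] w 0.0558 gf 29.939443320035934
off [-0.0017 -0.0011 -0.0021] spin 0.0001
t 6.9 tcp [ 0.5491 -0.0943  0.054 ] yaw 82.72 F [-7.1  0.8 16.3] w 0.0559 gf 29.939533844590187
off [-0.0017 -0.0012 -0.0021] spin 0.0001
```

{"name": "carry_out", "arguments": {"fingers": [-1,-1,-1,-1,-1], "offset": [[0,-0.0014,-0.0016],[0.01,-0.0014,-0.0016],[0.02,-0.0014,-0.0016],[0.03,-0.0014,-0.0016],[0.04,-0.0014,-0.0016]], "spin": [0.0001,0.0001,0.0001,0.0001,0.0001]}}

```text
t: 7.32
tcp_pos: [0.5513, -0.0742, 0.0541]
eef_rot: [0.751, 0.661, 0.0, 0.0]
force: [-0.5, -6.3, 4.1]
grip_width: 0.0556
gripper_force: 29.9
```

```bash
cat >> h.py <<'E'
d=np.array([np.cos(1.443),np.sin(1.443)]);n=np.array([-d[1],d[0]])
def st(k=3):
    for i in range(k):
        read_camera("side");o=get_obs();p=np.array(o["tcp_pos"]);f=np.array(o["force"])
        R=Ro.from_quat(o["eef_rot"]).as_matrix()
        print(round(o["t"],2),"jx",round(p[:2]@d-.219,4),"jy",round(p[:2]@n+.556,4),"z",p[2].round(4),"yaw",np.degrees(np.arctan2(R[1,0],R[0,0])).round(2),"F d,n,z",(f[:2]@d).round(1),(f[:2]@n).round(1),f[2].round(1),"tq",np.round(o["ft_torque"],2))
E
python3 -c "
from h import *
st()"
```

```text
7.37 jx -0.221 jy -0.0002 z 0.0541 yaw 82.74 F d,n,z -3.3 0.2 3.2 tq [-0.9  -0.15 -0.05]
7.42 jx -0.2211 jy -0.0002 z 0.0541 yaw 82.76 F d,n,z 2.6 0.6 6.0 tq [ 0.41 -0.14 -0.04]
7.47 jx -0.2212 jy -0.0002 z 0.0541 yaw 82.76 F d,n,z 3.5 -0.0 5.7 tq [ 0.57 -0.13 -0.09]
```

{"name": "carry_out", "arguments": {"fingers": [-1,-1,-1,-1,-1], "offset": [[0.02,0,-0.0006],[0.04,0,-0.0006],[0.06,0,-0.0006],[0.08,0,-0.0006],[0.1,0,-0.0006]], "spin": [0.0001,0.0001,0.0001,0.0001,0.0001]}}

```text
t: 7.88
tcp_pos: [0.5573, -0.0237, 0.0541]
eef_rot: [0.751, 0.66, -0.0, -0.0]
force: [-0.8, -3.6, 3.1]
grip_width: 0.0555
gripper_force: 29.9
```

```bash
python3 -c "
from h import *
st()"
```

```text
7.93 jx -0.1689 jy 0.0004 z 0.0541 yaw 82.79 F d,n,z 1.9 -0.8 -1.2 tq [-0.18 -0.24 -0.06]
7.98 jx -0.1695 jy 0.0004 z 0.0541 yaw 82.82 F d,n,z 3.8 -1.1 4.1 tq [ 0.94 -0.19  0.05]
8.03 jx -0.1702 jy 0.0002 z 0.0541 yaw 82.8 F d,n,z 3.3 0.4 2.4 tq [ 1.   -0.19  0.03]
```

{"name": "carry_out", "arguments": {"fingers": [-1,-1,-1,-1,-1], "offset": [[0.02,0,0],[0.04,0,0],[0.06,0,0],[0.075,0,0],[0.088,0,0]], "spin": [0.0003,0.0003,0.0003,0.0003,0.0003]}}

```text
t: 8.45
tcp_pos: [0.5628, 0.0193, 0.0541]
eef_rot: [0.752, 0.66, -0.0, 0.0]
force: [-0.8, -4.9, 4.7]
grip_width: 0.0555
gripper_force: 29.9
```

```bash
python3 -c "
from h import *
st()
a=read_camera('scene')
save('s5',cv2.resize(a['color'][190:320,220:350],(600,600),interpolation=cv2.INTER_CUBIC))"
```

```text
8.5 jx -0.1266 jy 0.0003 z 0.0541 yaw 82.62 F d,n,z 0.0 -1.2 -0.5 tq [-0.39 -0.37 -0.05]
8.55 jx -0.1268 jy 0.0003 z 0.0541 yaw 82.64 F d,n,z 4.1 0.1 5.0 tq [1.13 0.01 0.06]
8.6 jx -0.1271 jy 0.0002 z 0.0541 yaw 82.63 F d,n,z 3.8 0.6 2.9 tq [ 0.89 -0.2   0.04]
```

View pics/s5.png

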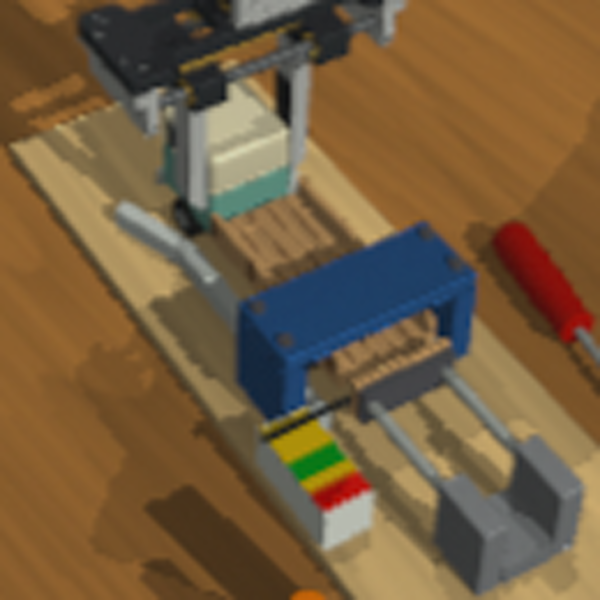

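The lorry is under the bridge with its tail just short of the tailboard; the pointer is still at rest at (305,418). I'll push further gently.

{"name": "carry_out", "arguments": {"fingers": [-1,-1,-1,-1,-1], "offset": [[0.01,0,0],[0.022,0,0],[0.035,0,0],[0.048,0,0],[0.06,0,0]], "spin": [0,0,0,0,0]}}

```text
t: 9.07
tcp_pos: [0.5665, 0.0466, 0.0541]
eef_rot: [0.752, 0.659, -0.001, 0.001]
force: [-3.5, -11.6, 7.9]
grip_width: 0.0561
gripper_force: 29.9
```

```bash
python3 - <<'E'
from h import *
st()
a=read_camera('scene');np.save('a.npy',a['color'])
# pointer vs jig x on the gauge (z .043): unwrap strip
o=np.array([.219*d[0]-.556*n[0],.219*d[1]-.556*n[1]])
xs=np.arange(30,90,2)
for y in(-60,-68,-74):
    q=proj(a,[np.r_[o+d*x/1000+n*y/1000,.042] for x in xs]).astype(np.float32)
    c=cv2.remap(a['color'],q[:,0].reshape(1,-1),q[:,1].reshape(1,-1),cv2.INTER_LINEAR)[0]
    print(y,[(int(x),*map(int,k)) for x,k in zip(xs,c)])
E
```

```text
9.12 jx -0.0993 jy 0.0001 z 0.0541 yaw 82.48 F d,n,z -7.2 0.0 3.2 tq [-1.9  -0.13 -0.25]
9.17 jx -0.0995 jy 0.0001 z 0.0541 yaw 82.49 F d,n,z -3.3 0.7 4.0 tq [-0.57  0.05 -0.25]
9.22 jx -0.0994 jy 0.0001 z 0.0541 yaw 82.49 F d,n,z -4.3 1.2 4.7 tq [-0.73  0.06 -0.18]
-60 [(30, 153, 138, 76), (32, 167, 143, 35), (34, 172, 144, 10), (36, 172, 144, 10), (38, 173, 144, 10), (40, 173, 144, 10), (42, 173, 144, 10), (44, 172, 144, 10), (46, 153, 128, 10), (48, 119, 100, 10), (50, 75, 66, 20), (52, 40, 41, 29), (54, 68, 82, 18), (56, 66, 114, 15), (58, 28, 120, 19), (60, 12, 120, 22), (62, 10, 120, 22), (64, 10, 120, 23), (66, 10, 121, 23), (68, 57, 126, 15), (70, 127, 135, 10), (72, 161, 141, 10), (74, 170, 138, 10), (76, 167, 119, 10), (78, 159, 83, 10), (80, 151, 41, 10), (82, 149, 21, 10), (84, 149, 12, 10), (86, 149, 11, 10), (88, 149, 10, 10)]
-68 [(30, 145, 134, 75), (32, 166, 143, 31), (34, 173, 145, 10), (36, 173, 144, 10), (38, 172, 144, 10), (40, 172, 144, 10), (42, 172, 144, 10), (44, 165, 138, 10), (46, 137, 115, 10), (48, 104, 88, 13), (50, 67, 59, 22), (52, 59, 53, 28), (54, 78
[... 222 characters left out ...]
, (78, 159, 85, 10), (80, 152, 46, 10), (82, 148, 16, 10), (84, 148, 10, 10), (86, 148, 11, 10), (88, 149, 11, 10)]
-74 [(30, 144, 132, 61), (32, 165, 142, 23), (34, 172, 145, 10), (36, 172, 144, 10), (38, 172, 144, 10), (40, 172, 144, 10), (42, 172, 144, 10), (44, 170, 142, 10), (46, 148, 124, 10), (48, 114, 96, 13), (50, 72, 63, 22), (52, 65, 58, 26), (54, 87, 86, 18), (56, 70, 110, 15), (58, 37, 120, 20), (60, 17, 120, 22), (62, 10, 120, 23), (64, 10, 120, 23), (66, 10, 120, 23), (68, 34, 122, 18), (70, 109, 133, 11), (72, 163, 142, 10), (74, 170, 144, 10), (76, 168, 127, 10), (78, 159, 87, 10), (80, 152, 49, 10), (82, 149, 17, 10), (84, 149, 11, 10), (86, 149, 11, 10), (88, 149, 12, 10)]
```

Unwrapping the gauge puts the pointer at jig x of about 53.5 mm (stop ≈ 0.0135), which agrees with the arm pose (0.014). It needs 11 mm more.

{"name": "carry_out", "arguments": {"fingers": [-1,-1,-1,-1,-1], "offset": [[0.006,0,0],[0.012,0,0],[0.018,0,0],[0.023,0,0],[0.023,0,0]], "spin": [-0.0004,-0.0004,-0.0004,-0.0004,-0.0004]}}

```text
t: 9.68
tcp_pos: [0.5675, 0.0574, 0.054]
eef_rot: [0.751, 0.66, -0.002, 0.001]
force: [-5.1, -12.8, 10.2]
grip_width: 0.0554
gripper_force: 30.0
```

{"name": "carry_out", "arguments": {"fingers": [-1,-1,-1,-1,-1], "offset": [[0,0,0],[0,0,0],[0,0,0],[0,0,0],[0,0,0]], "spin": [0,0,0,0,0]}}

```text
t: 10.1
tcp_pos: [0.5676, 0.0574, 0.054]
eef_rot: [0.751, 0.66, -0.001, 0.001]
force: [-4.3, -12.2, 10.3]
grip_width: 0.0563
gripper_force: 30.0
```

```bash
python3 - <<'E'
from h import *
st()
a=read_camera('scene')
o=np.array([.219*d[0]-.556*n[0],.219*d[1]-.556*n[1]])
xs=np.arange(40,90,2)
for y in(-68,):
    q=proj(a,[np.r_[o+d*x/1000+n*y/1000,.042] for x in xs]).astype(np.float32)
    c=cv2.remap(a['color'],q[:,0].reshape(1,-1),q[:,1].reshape(1,-1),cv2.INTER_LINEAR)[0]
    print(y,[(int(x),*map(int,k)) for x,k in zip(xs,c)])
save('s6',cv2.resize(a['color'][180:330,200:375],(700,600),interpolation=cv2.INTER_CUBIC))
E
```

```text
10.15 jx -0.0897 jy 0.0004 z 0.054 yaw 82.59 F d,n,z -13.3 3.0 10.3 tq [-2.61  0.9   0.14]
10.2 jx -0.0897 jy 0.0004 z 0.054 yaw 82.59 F d,n,z -13.3 3.1 10.8 tq [-2.63  0.94  0.2 ]
10.25 jx -0.0897 jy 0.0004 z 0.054 yaw 82.59 F d,n,z -12.8 2.9 9.0 tq [-2.62  0.89  0.16]
-68 [(40, 172, 144, 10), (42, 172, 144, 10), (44, 172, 144, 10), (46, 173, 144, 10), (48, 173, 144, 10), (50, 172, 144, 10), (52, 172, 144, 10), (54, 158, 135, 10), (56, 104, 102, 13), (58, 50, 68, 21), (60, 30, 44, 28), (62, 23, 47, 30), (64, 13, 91, 27), (66, 11, 114, 24), (68, 40, 123, 17), (70, 113, 133, 10), (72, 163, 142, 10), (74, 170, 144, 10), (76, 168, 124, 10), (78, 159, 85, 10), (80, 152, 47, 10), (82, 149, 17, 10), (84, 148, 11, 10), (86, 149, 12, 10), (88, 149, 13, 10)]
```

View pics/s6.png

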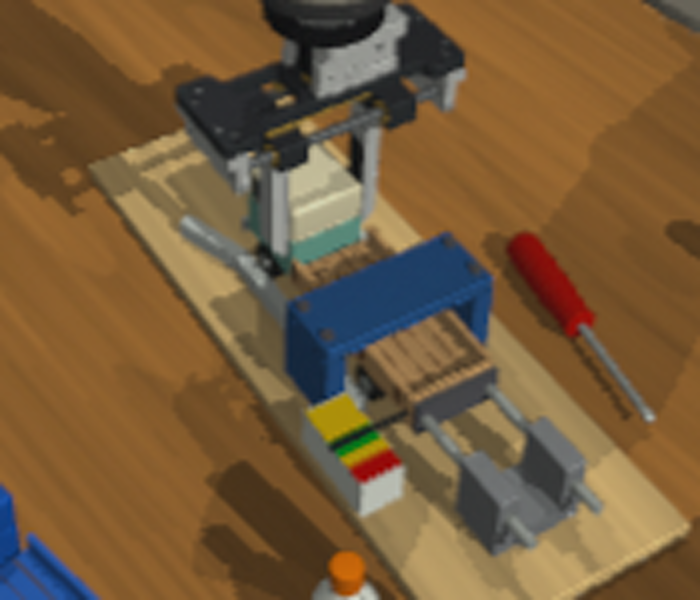

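The pointer (at (350,440)) lies in the green field, with stop about 0.023–0.024. The lorry sits on its wheels under the bridge against the tailboard, and the grip and push of about 10–13 N are steady.

```bash
python3 -c "
from bench import *
print(sign_off())"
```

```text
the job is handed in; nothing more can be done
None
```

The job is handed in: the lorry is under the bridge with its tail pushing the tailboard back, the pointer in the green (stop about 0.023–0.024 m), and the gripper still holding it with a steady push of about 13 N.

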